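# Reset the slide hotplate behind its push-latch cover

### The job

Press the push-latch cover on top of the slide-drying hotplate right down and let go so that it pops open by itself, push the round reset button underneath fully down and let it come up, then press the cover all the way down again so that it latches and stays shut on its own. Only touch and push with the fingertips; leave the things standing around the hotplate where they are, and finish clear of everything.

Things in the scene. Friction and masses are not known exactly. Their poses are not given: they have to be found in the camera images.
- hotplate: White appliance fixed on the bench, 260 (x) x 300 (y) x 95 mm high; black heated plate on its far half, display on its near face. Origin: centre of its underside; x from the near face to the far side, y left, z up. In the near half a compartment 110 (x) x 140 (y) mm, 40 mm deep, lies under the cover; the 12 mm wall before it and the 80 mm cheeks beside it are level with the shut cover.
- cover (a joint): Cover hinge, rad: 0 = shut, latched, flush with the top; positive = open. Pressed from latched to its stop at -0.07 (edge 7 mm below flush; must pass -0.055) and let go, a spring opens it to about 1.2 in 2 to 3 s. Pushed from open down to that stop and let go, it latches near 0. Half a press may jam it just below flush: press fully. A full press more frees it again. Takes 2-6 N near the free edge.
- cover_press (a point): Where to press the grey cover: on its outer (upper) face, mid-width, 90 mm from the hinge axis, 14 mm from the free edge; moves with the cover; 95 mm above the bench when shut. Cover: 104 mm from hinge to free edge, 134 mm wide, 6 mm thick, free edge towards the display side. Own x: along the cover to the hinge; y: along the hinge; z: out of the outer face.
- cover_hinge (a point): Middle of the cover's hinge axis, fixed in the hotplate, 92 mm above the bench, 3 mm below the closed cover's face. Axes as the hotplate's. The hinge axis is y.
- reset_button (a joint): Travel of the round reset button in m: 0 = up, 0.006 = fully down, pressed straight down; springs back when let go. Fully down takes about 5 N.
- reset_button_top (a point): Centre of the top of the grey round reset button, 28 mm across, in a black 44 mm housing on the compartment floor. It faces up, 77 mm above the bench (18 mm below the shut cover's face), mid-width, 75 mm from the hinge axis towards the display side and 31 mm from the compartment's near wall. Hidden while the cover is shut.
- slide_box: Bystander: blue slide box 85 x 36 x 42 mm on the bench left of the hotplate, loose. Origin: centre of its underside.
- jar: Bystander: jar, 48 mm diameter, 70 mm high, standing on the bench right of the hotplate, loose. Origin: centre of its underside.
- vial: Bystander: black vial, 24 mm diameter, 45 mm high, standing on the bench right of the hotplate, loose. Origin: centre of its underside.
- cassette: Bystander: white tissue cassette 40 x 28 x 8 mm lying on the bench on the display side of the hotplate, loose. Origin: centre of its underside.

How it is judged:
By the outcome, as a careful person would: the job done as asked, in the order asked, and still so for the second after the job is handed in, with the robot touching nothing.
It also fails if it takes over 54 s, if anything falls off the work surface, if the arm or the gripper's body presses on something with over 40 N, if the wrist force passes 120 N, or if a joint passes its speed limit or range.

### The arm

A 6-joint arm with a two-finger parallel gripper is mounted at the origin on the work surface. World frame = base frame: x ahead of the robot, y to its left, z up, the work surface at z = 0. Lengths are in m, angles in rad, forces in N, time in s.
With the tool pointing down it reaches from about 0.375 to 0.925 m from the base axis. Payload 5.7 kg.
Tool frame: the origin (TCP) lies between the finger pads; the fingertips stand 19 mm ahead of it and the grasp point (between the pads) is the TCP (ctrl.tip_extent is the distance from the TCP to the fingertips, in m); z points along the fingers, y is the direction in which the jaws open and shut (so a half turn about z gives the same grasp; the last joint's range is limited). The gripper opens to 85 mm and grips with 20 to 120 N. Pads are 22 mm wide; open, the fingers measure 114 mm over their backs; the gripper's body (76 mm by 85 mm) begins 54 mm behind the grasp point. The pads swing forward as they close: fully open they stand 13 mm farther back than shut.
Start: joints at [1.094, 0.359, 1.51, -0, 1.272, -0.115], TCP at [0.212, 0.561, 0.25] pointing down, gripper open.
Joint ranges: [-2.97, 2.97], [-1.01, 2.36], [0.21, 2.38], [-0.96, 4.11], [0.2, 2.71], [-2.98, 2.98]. Speed limits (rad/s): [2.39, 2.39, 3.14, 3.14, 3.14, 3.14].

### API

Orientations are given as a rotation vector (axis times angle).
In Python, from bench import ctrl gives the robot as it stands.
- The arm moves only by the shell command python3 -m creep 'ROWS' [FORCE]. ROWS is JSON, a list of rows, each a list of 3 entries, a list of its own where there are three numbers: the closure, from -1 (fully open) to 1 (shut), then the shift along the tool's x, y, z in m, then the turn about the tool's z in rad. A call has exactly 10 rows; each row is the pose to reach, as a shift and turn from the pose commanded when the call began, along the tool's axes at that moment; what a row does not reach only later rows make up. A row lasts 1/10 s, in which the tool goes at most 50 mm and 8.59 degrees, less where a joint would pass 70% of its speed; a pose out of reach is approached as far as the arm can. A call with a gripper value outside its range is refused whole. The fingers move at their own pace and stop on an object; FORCE is the grip in N (left out, the last holds). Time passes only in rows, so rows that repeat a pose let the fingers close, or fill a call up. It gives the time, the measured TCP pose, the force and the opening at its end, in the units of the state.
- ctrl.state(): the state, without advancing time (a new reading comes with each control period).
- ctrl.capture(name): name is "side" or "top" or "wrist"; returns a dict with "image" (420x560x3 uint8, blue, green, red), "K" (3x3 intrinsics, pixels), "R" (3x3) and "t" (3): a world point X has camera coordinates R X + t. Camera axes: x right, y down, z forward; pixel columns grow to the right and rows downward; lengths in m; the calibration is good to about 2 mm. A picture is of the moment at which its call begins. There is no depth.
- ctrl.close_job(): hands the job in, once; it reports no verdict.
Trained networks look in a picture, given as the dict that the camera call returned (one of the last four; its "shot" number tells which), for a name from the list of things; names that differ only in an ending like _2 or _b are one class to them, and where a whole thing is asked for, a point or a joint stands for the part that bears it (a point fixed in the world has none). Each returns a list of dicts, best first, with "confidence" (0 to 1); they miss things now and then, are a little off and sometimes report something else, mostly with a low value. They report only what shows in the picture. A call takes as long as a camera call.
- ctrl.spot_in(picture, thing): "position" ([column, row] in pixels, amid what is visible of it).
The state is a dict: "time_s": time; "q": joint angles; "qd": joint speeds; "joint_efforts": joint torques, N m; "eef_pos": TCP position; "tool_rot": TCP orientation; "wrist_force": force on the tool from outside, world axes, zero at the start; "ft_torque": the same for the moment, N m; "width": finger opening in m.
Only numpy, scipy, OpenCV 4.12 (cv2) and the standard library are available. Lean on these libraries where they do the work, as an engineer would, in place of code of your own. Each camera call takes 0.05 s, during which the arm holds its last target.

## Working session

There is one attempt and no reset: what is moved stays moved. The work goes in short steps, Python scripts to look and compute and a shell command to move; the robot and the scene stay as the last step left them, time stands still between calls to the robot, and variables do not carry over. Pictures are saved under pics/ and viewed, and the job is handed in when it is done.

```bash
ls; mkdir -p pics; cat > h.py <<'E'
import numpy as np, cv2
from bench import ctrl
def ray(c,px):
    d=np.linalg.inv(c["K"])@np.array([px[0],px[1],1.0]); R=np.array(c["R"]);t=np.array(c["t"])
    return -R.T@t, R.T@d
def atz(c,px,z):
    o,d=ray(c,px); return o+d*(z-o[2])/d[2]
def proj(c,X):
    p=np.array(c["K"])@(np.array(c["R"])@np.array(X)+np.array(c["t"])); return p[:2]/p[2]
E
python3 - <<'E'
from h import *
s=ctrl.state(); print(s["time_s"],s["eef_pos"],s["tool_rot"],s["wrist_force"],s["width"],ctrl.tip_extent)
for n in("side","top"):
    c=ctrl.capture(n); cv2.imwrite(f"pics/{n}0.png",c["image"])
    for t,z in(("hotplate",.095),("cover_press",.095),("cover",.095),("cover_hinge",.092),("slide_box",.02),("jar",.035),("vial",.022),("cassette",.004)):
        r=ctrl.spot_in(c,t)
        if r: print(n,t,[(np.round(q["position"],1),round(q["confidence"],2),np.round(atz(c,q["position"],z),3)) for q in r[:2]])
E
```

```text
pics
0.0 [0.21209113 0.56055816 0.24944979] [-5.65122925e-01 -3.08982438e+00  2.83052453e-03] [-0.33497404  0.83956751  0.81993099] 0.08558785830675762 0.019
side hotplate [(array([224.2, 229.7]), 0.62, array([0.606, 0.148, 0.095]))]
side cover_press [(array([244.1, 234.8]), 0.72, array([0.568, 0.14 , 0.095]))]
side cover [(array([246.6, 234.5]), 0.84, array([0.564, 0.138, 0.095]))]
side cover_hinge [(array([229.1, 234.6]), 0.95, array([0.593, 0.151, 0.092]))]
side slide_box [(array([131.3, 341.9]), 0.72, array([0.641, 0.371, 0.02 ]))]
side jar [(array([322.2, 187.4]), 0.82, array([ 0.528, -0.1  ,  0.035]))]
side vial [(array([359. , 206.7]), 0.54, array([ 0.438, -0.096,  0.022])), (array([321.4, 188.5]), 0.22, array([ 0.534, -0.109,  0.022]))]
side cassette [(array([260.5, 327. ]), 0.91, array([0.478, 0.238, 0.004])), (array([322.9, 188.7]), 0.62, array([ 0.538, -0.129,  0.004]))]
top hotplate [(array([238.6, 190.7]), 0.95, array([0.615, 0.112, 0.095]))]
top cover_press [(array([225.5, 214.1]), 0.62, array([0.56 , 0.141, 0.095]))]
top cover [(array([228.1, 213.4]), 0.94, array([0.562, 0.135, 0.095])), (array([322.4, 266. ]), 0.52, array([ 0.44 , -0.082,  0.095]))]
top cover_hinge [(array([236. , 193.3]), 0.71, array([0.61 , 0.118, 0.092]))]
top slide_box [(array([135.9, 185.8]), 0.84, array([0.643, 0.378, 0.02 ])), (array([225.8, 209.9]), 0.37, array([0.582, 0.15 , 0.02 ]))]
top jar [(array([320.9, 235.3]), 0.79, array([ 0.517, -0.087,  0.035]))]
top cassette [(array([228.7, 213.7]), 0.73, array([0.575, 0.144, 0.004])), (array([190.6, 253.4]), 0.61, array([0.474, 0.238, 0.004]))]
```

View pics/side0.png

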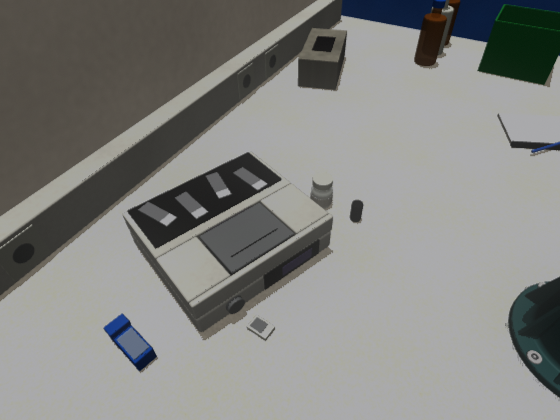

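View pics/top0.png

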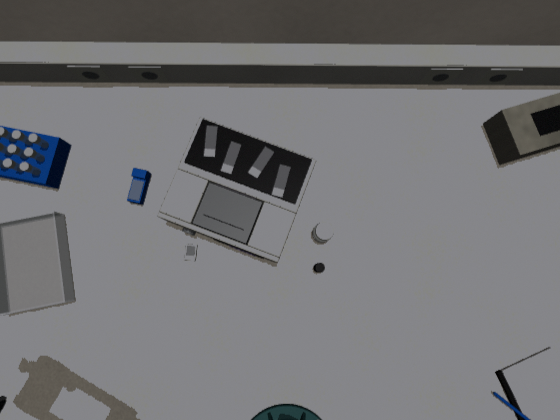

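```bash
python3 - <<'E'
from h import *
for n,(x,y,w,h),k in(("top",(150,105,180,170),4),("side",(110,140,240,190),3)):
    c=ctrl.capture(n); im=c["image"][y:y+h,x:x+w]
    im=cv2.convertScaleAbs(cv2.resize(im,None,fx=k,fy=k,interpolation=cv2.INTER_CUBIC),alpha=1.5)
    cv2.imwrite(f"pics/{n}z.png",im[:600]); print(im.shape)
E
```

```text
(680, 720, 3)
(570, 720, 3)
```

View pics/topz.png

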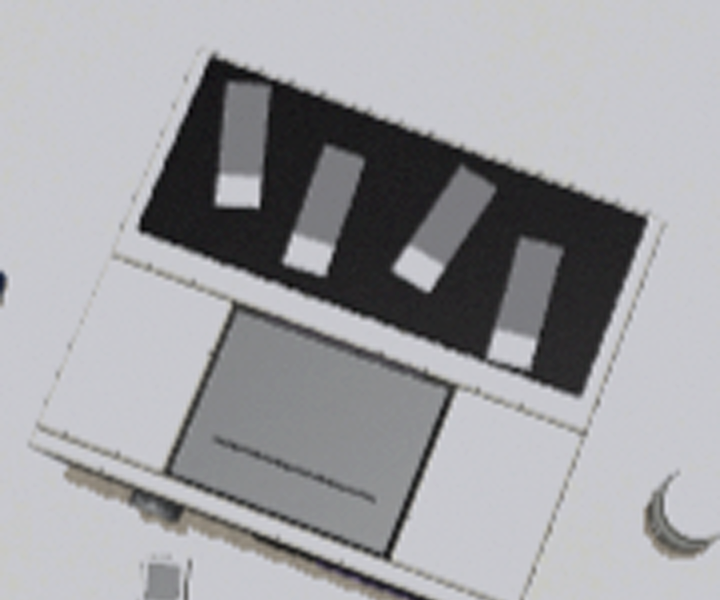

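View pics/sidez.png

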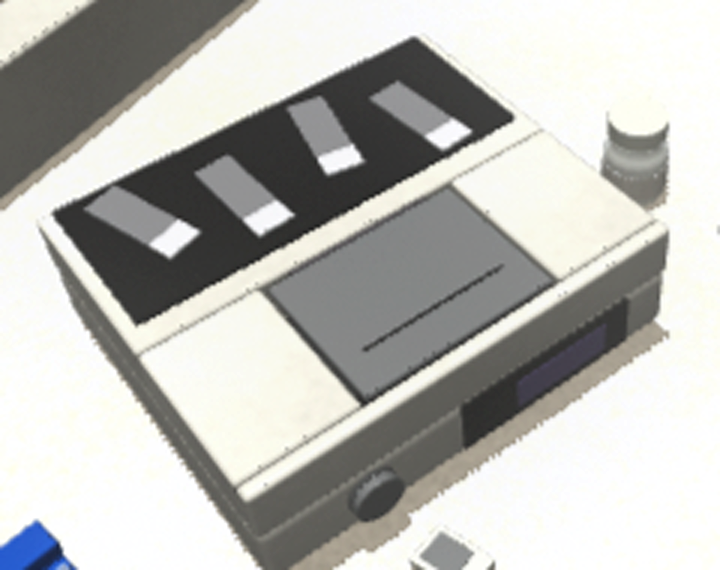

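```bash
cat >> h.py <<'E'
from scipy.optimize import least_squares
TP=np.array([(234,304),(455,387),(388,556),(167,470)])/4+[150,105]
SP=np.array([(265,290),(452,186),(556,278),(365,403)])/3+[110,140]
MP=np.array([(-.008,.07,.095),(-.008,-.07,.095),(-.118,-.07,.095),(-.118,.07,.095)])
def W(p,m):
    c,s=np.cos(p[2]),np.sin(p[2]); m=np.atleast_2d(m)
    return np.c_[p[0]+c*m[:,0]-s*m[:,1],p[1]+s*m[:,0]+c*m[:,1],m[:,2]]
E
python3 - <<'E'
from h import *
T=ctrl.capture("top");S=ctrl.capture("side")
for n,c,P in(("T",T,TP),("S",S,SP)):
    X=np.array([atz(c,p-0.5+0.0,.095) for p in P]); print(n,X.round(4).tolist(), [round(float(np.linalg.norm(X[i]-X[(i+1)%4])),4) for i in range(4)])
def f(p,cs): return np.concatenate([(np.array([proj(c,x) for x in W(p,MP)])-P).ravel() for c,P in cs])
for cs in([(T,TP)],[(S,SP)],[(T,TP),(S,SP)]):
    r=least_squares(f,[.6,.12,-.35],args=(cs,)); print(r.x.round(4),np.abs(r.fun).max().round(2))
p=r.x; np.save("p.npy",p)
for n,m in(("press",(-.102,0,.095)),("hinge",(-.012,0,.092)),("btn",(-.087,0,.077))): print(n,W(p,m).round(4))
from scipy.spatial.transform import Rotation as Ro
st=ctrl.state();R=Ro.from_rotvec(st["tool_rot"]).as_matrix();print(R.round(4), st["eef_pos"])
E
```

```text
T [[0.6396, 0.1839, 0.095], [0.5903, 0.054, 0.095], [0.4917, 0.0919, 0.095], [0.5413, 0.22, 0.095]] [0.1389, 0.1057, 0.1373, 0.1047]
S [[0.6376, 0.1833, 0.095], [0.588, 0.0549, 0.095], [0.4924, 0.0911, 0.095], [0.5393, 0.2207, 0.095]] [0.1376, 0.1022, 0.1378, 0.1052]
[ 0.6235  0.1139 -0.3635] 1.09
[ 0.6223  0.1152 -0.3627] 2.0
[ 0.6229  0.1145 -0.3629] 1.9
press [[0.5275 0.1507 0.095 ]]
hinge [[0.6117 0.1188 0.092 ]]
btn [[0.5416 0.1454 0.077 ]]
[[-0.9352  0.354  -0.    ]
 [ 0.354   0.9352 -0.    ]
 [ 0.     -0.     -1.    ]] [0.21237697 0.56114067 0.25028712]
```

```bash
cat >> h.py <<'E'
from scipy.spatial.transform import Rotation as Ro
def st():
    s=ctrl.state();R=Ro.from_rotvec(s["tool_rot"]).as_matrix();p=np.load("p.npy")
    e=np.array(s["eef_pos"]);c,si=np.cos(p[2]),np.sin(p[2]);d=e[:2]-p[:2]
    print("t",round(s["time_s"],2),"hp-frame tcp",np.round([c*d[0]+si*d[1],-si*d[0]+c*d[1],e[2]],4),"F",np.round(s["wrist_force"],1),"w",round(s["width"],4),"q",np.round(s["q"],2),
      "toolx yaw rel -hpx",round(float(np.arctan2(*(-R[1::-1,0]))-p[2]),4))
    return s,R
def shift(m,R,e):  # target tcp in hotplate frame -> tool shift
    return (R.T@(W(np.load("p.npy"),m)[0]-e)).round(4)
E
python3 - <<'E'
from h import *
s,R=st(); print(shift((-.099,0,.20),R,s["eef_pos"]),shift((-.099,0,.135),R,s["eef_pos"]))
E
```

```text
t 1.1 hp-frame tcp [-0.5423  0.2718  0.2503] F [ 0.9 -1.9  0.2] w 0.0855 q [ 1.09  0.36  1.51  0.    1.27 -0.12] toolx yaw rel -hpx 0.001
[-0.443  -0.2723  0.0503] [-0.443  -0.2723  0.1153]
```

```bash
python3 -m creep '[[1,[-0.04,-0.025,0],0],[1,[-0.08,-0.05,0],0],[1,[-0.12,-0.075,0],0],[1,[-0.16,-0.1,0],0],[1,[-0.2,-0.125,0],0],[1,[-0.24,-0.15,0],0],[1,[-0.28,-0.175,0],0],[1,[-0.32,-0.2,0],0],[1,[-0.36,-0.225,0],0],[1,[-0.4,-0.247,0],0]]' 40
python3 -c "
from h import *
s,R=st(); print(shift((-.099,0,.135),R,s['eef_pos']))"
```

```text
time_s: 2.1
eef_pos: [0.4999, 0.1866, 0.2505]
tool_rot: [0.566, 3.09, 0.0]
wrist_force: [0.9, 1.0, 0.5]
width: 0.0001
t 2.1 hp-frame tcp [-0.1406  0.0238  0.2505] F [0.9 1.  0.5] w 0.0001 q [ 0.23  0.26  1.65 -0.    1.23 -0.98] toolx yaw rel -hpx 0.0008
[-0.0415 -0.0238  0.1155]
```

```bash
python3 -m creep '[[1,[-0.02,-0.012,0.03],0],[1,[-0.04,-0.024,0.06],0],[1,[-0.042,-0.025,0.09],0],[1,[-0.042,-0.025,0.11],0],[1,[-0.042,-0.025,0.116],0],[1,[-0.042,-0.025,0.116],0],[1,[-0.042,-0.025,0.116],0],[1,[-0.042,-0.025,0.116],0],[1,[-0.042,-0.025,0.116],0],[1,[-0.042,-0.025,0.116],0]]'
python3 -c "
from h import *
s,R=st(); print(shift((-.099,0,.107),R,s['eef_pos']))
for n in('side','wrist','top'):
    c=ctrl.capture(n); im=c['image']
    if n=='side': im=cv2.resize(im[140:330,110:350],None,fx=3,fy=3)
    cv2.imwrite(f'pics/{n}1.png',im)"
```

```text
time_s: 3.1
eef_pos: [0.5299, 0.1505, 0.1351]
tool_rot: [0.565, 3.089, 0.001]
wrist_force: [0.3, -0.6, -0.9]
width: 0.0001
t 3.1 hp-frame tcp [-0.0997  0.0006  0.1351] F [ 0.3 -0.6 -0.9] w 0.0001 q [ 0.15  0.42  1.74 -0.    0.98 -1.06] toolx yaw rel -hpx 0.0013
[-0.0007 -0.0006  0.0281]
```

View pics/side1.png

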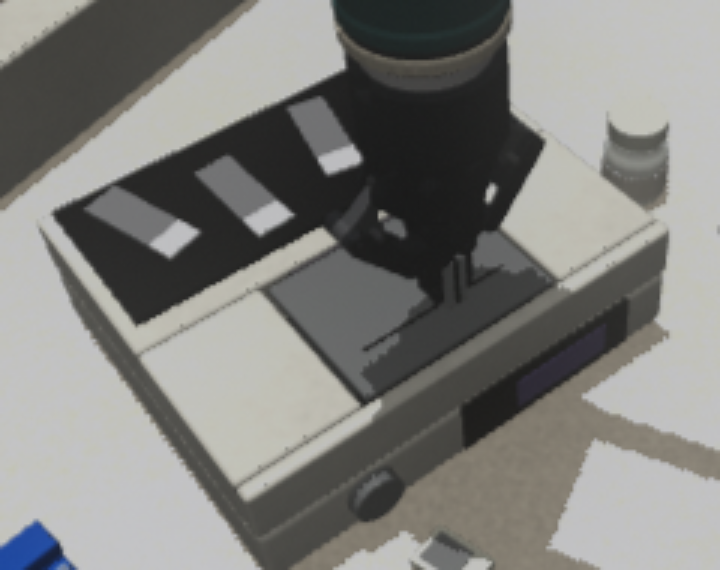

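View pics/wrist1.png

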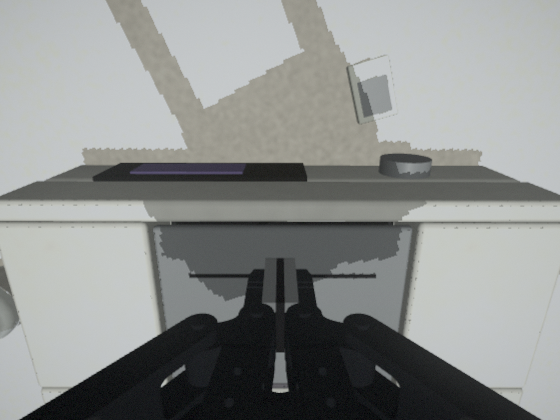

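```bash
python3 -m creep '[[1,[-0.001,-0.001,0.012],0],[1,[-0.001,-0.001,0.017],0],[1,[-0.001,-0.001,0.020],0],[1,[-0.001,-0.001,0.022],0],[1,[-0.001,-0.001,0.024],0],[1,[-0.001,-0.001,0.026],0],[1,[-0.001,-0.001,0.027],0],[1,[-0.001,-0.001,0.028],0],[1,[-0.001,-0.001,0.028],0],[1,[-0.001,-0.001,0.028],0]]'
python3 -c "
from h import *
s,R=st()"
```

```text
time_s: 4.25
eef_pos: [0.5294, 0.1489, 0.1079]
tool_rot: [-0.565, -3.09, 0.001]
wrist_force: [-7.7, -2.3, 19.3]
width: 0.0002
t 4.25 hp-frame tcp [-0.0996 -0.0011  0.1079] F [-7.7 -2.3 19.3] w 0.0002 q [ 0.15  0.46  1.77 -0.    0.92 -1.06] toolx yaw rel -hpx 0.0013
```

```bash
python3 -m creep '[[1,[0,0,-0.04],0],[1,[0.02,0,-0.08],0],[0,[0.06,0,-0.11],0.14],[-1,[0.08,0,-0.12],0.28],[-1,[0.08,0,-0.12],0.42],[-1,[0.08,0,-0.12],0.56],[-1,[0.08,0,-0.12],0.70],[-1,[0.08,0,-0.12],0.84],[-1,[0.08,0,-0.12],0.98],[-1,[0.08,0,-0.12],1.12]]'
python3 -m creep '[[-1,[0,0,0],0.14],[-1,[0,0,0],0.28],[-1,[0,0,0],0.42],[-1,[0,0,0],0.45],[-1,[0,0,0],0.45],[-1,[0,0,0],0.45],[-1,[0,0,0],0.45],[-1,[0,0,0],0.45],[-1,[0,0,0],0.45],[-1,[0,0,0],0.45]]'
python3 -c "
from h import *
s,R=st(); print(R.round(3))
for n in('side','top'):
    c=ctrl.capture(n); im=c['image']
    if n=='side': im=cv2.resize(im[110:310,110:350],None,fx=3,fy=3)
    else: im=cv2.resize(im[105:275,140:340],None,fx=3.5,fy=3.5)
    cv2.imwrite(f'pics/{n}2.png',im)
    for t in('cover_press','reset_button_top'): print(n,t,[(np.round(q['position'],1),round(q['confidence'],2)) for q in ctrl.spot_in(c,t)[:2]])
    print([proj(c,W(np.load('p.npy'),m)[0]).round(1) for m in ((-.087,0,.077),(-.012-.09*.362,0,.092+.09*.932))])
"
```

```text
time_s: 5.25
eef_pos: [0.4558, 0.1776, 0.2264]
tool_rot: [2.126, 2.311, 0.002]
wrist_force: [-0.2, -0.5, 0.0]
width: 0.0856
time_s: 6.25
eef_pos: [0.4552, 0.1773, 0.2263]
tool_rot: [2.584, 1.787, -0.0]
wrist_force: [0.4, 0.0, -0.0]
width: 0.0851
t 6.25 hp-frame tcp [-0.179  -0.0008  0.2263] F [ 0.4  0.  -0. ] w 0.0851 q [ 0.23  0.22  1.78 -0.    1.14  0.59] toolx yaw rel -hpx -1.5686
[[ 0.353  0.936  0.   ]
 [ 0.936 -0.353 -0.   ]
 [-0.     0.    -1.   ]]
side cover_press [(array([229. , 217.8]), 0.63), (array([215.5, 237.4]), 0.4)]
side reset_button_top [(array([253.9, 251.9]), 0.65)]
[array([255.7, 248.8]), array([236.7, 195.6])]
top cover_press []
top reset_button_top []
[array([224.5, 222.9]), array([226.5, 198.5])]
```

View pics/side2.png

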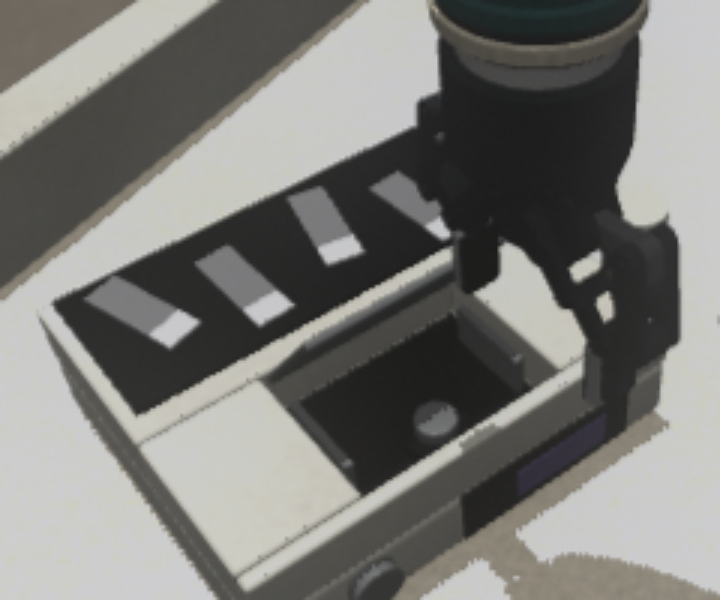

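View pics/top2.png

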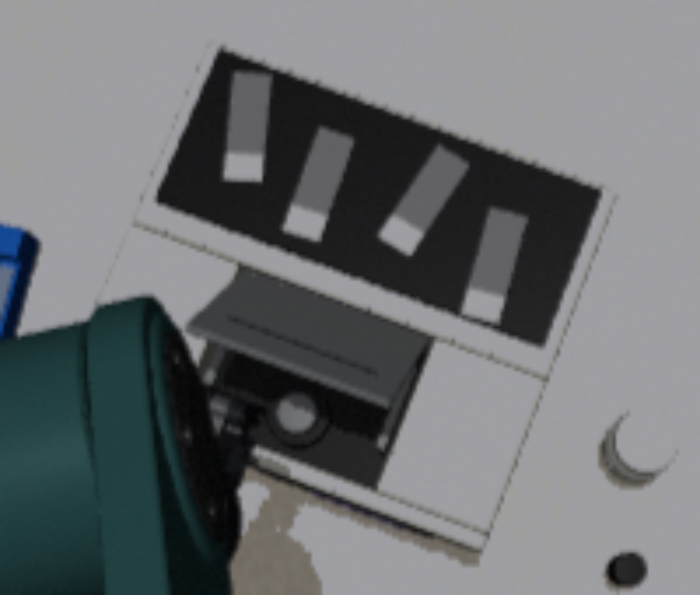

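```bash
python3 -m creep '[[-1,[0.001,0.02,0],0],[-1,[0.001,0.035,0],0],[-1,[0.001,0.044,0],0],[-1,[0.001,0.044,0],0],[-1,[0.001,0.044,0],0],[-1,[0.001,0.044,0],0],[-1,[0.001,0.044,0],0],[-1,[0.001,0.044,0],0],[-1,[0.001,0.044,0],0],[-1,[0.001,0.044,0],0]]'
python3 -c "
from h import *
s,R=st(); 
for n in('side','top','wrist'):
    c=ctrl.capture(n); im=c['image']
    if n=='side': im=cv2.resize(im[110:310,110:350],None,fx=3,fy=3)
    if n=='top': im=cv2.resize(im[105:275,140:340],None,fx=3.5,fy=3.5)
    cv2.imwrite(f'pics/{n}3.png',im)
    for th in (1.0,1.1,1.2,1.3): 
      m=[(-.012-.104*np.cos(th)+.003*np.sin(th),y,.092+.104*np.sin(th)+.003*np.cos(th)) for y in(.067,-.067)]
      print(n,th,[proj(c,x).round(1) for x in W(np.load('p.npy'),m)])
"
```

```text
time_s: 7.55
eef_pos: [0.4966, 0.1628, 0.2263]
tool_rot: [2.584, 1.787, -0.0]
wrist_force: [0.4, -0.0, -1.3]
width: 0.0853
t 7.55 hp-frame tcp [-0.1352  0.0003  0.2263] F [ 0.4 -0.  -1.3] w 0.0853 q [ 0.18  0.27  1.71 -0.    1.16  0.55] toolx yaw rel -hpx -1.5687
side 1.0 [array([208.4, 219.5]), array([276.2, 182.3])]
side 1.1 [array([204.8, 214. ]), array([272.8, 177.4])]
side 1.2 [array([201.2, 208.8]), array([269.2, 172.8])]
side 1.3 [array([197.6, 204. ]), array([265.5, 168.6])]
top 1.0 [array([193., 196.]), array([252.1, 218.4])]
top 1.1 [array([194.2, 191.6]), array([253.6, 214. ])]
top 1.2 [array([195.6, 187. ]), array([255.2, 209.5])]
top 1.3 [array([197.2, 182.3]), array([256.9, 204.8])]
wrist 1.0 [array([428.6, 121.5]), array([397. , 348.4])]
wrist 1.1 [array([452.6, 122.6]), array([415.2, 354.4])]
wrist 1.2 [array([477.9, 123.6]), array([434.3, 359.5])]
wrist 1.3 [array([503.9, 124.4]), array([453.9, 363.4])]
```

View pics/top3.png

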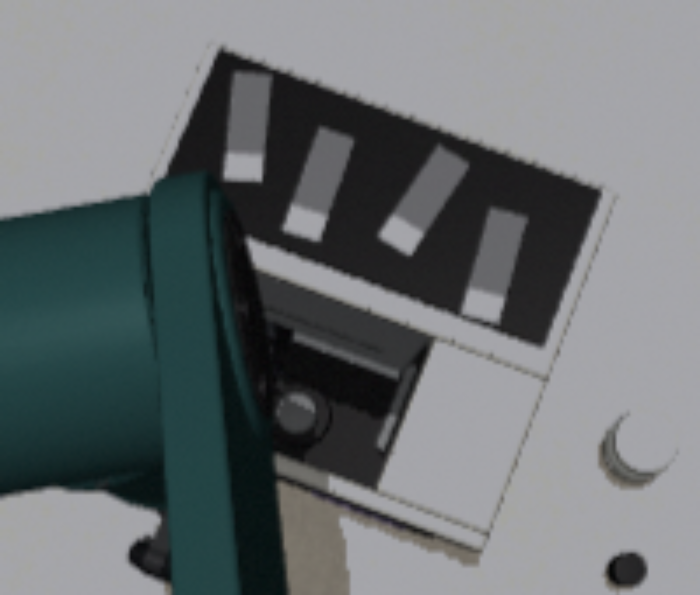

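View pics/wrist3.png

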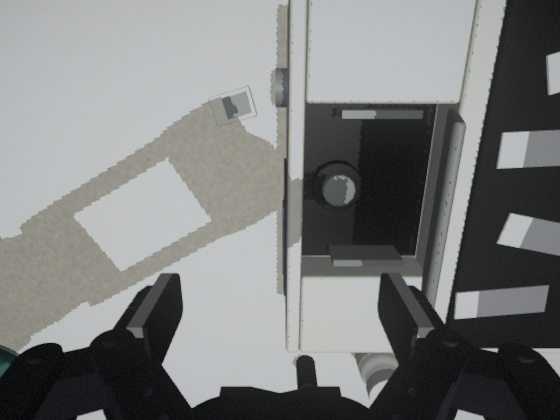

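View pics/side3.png

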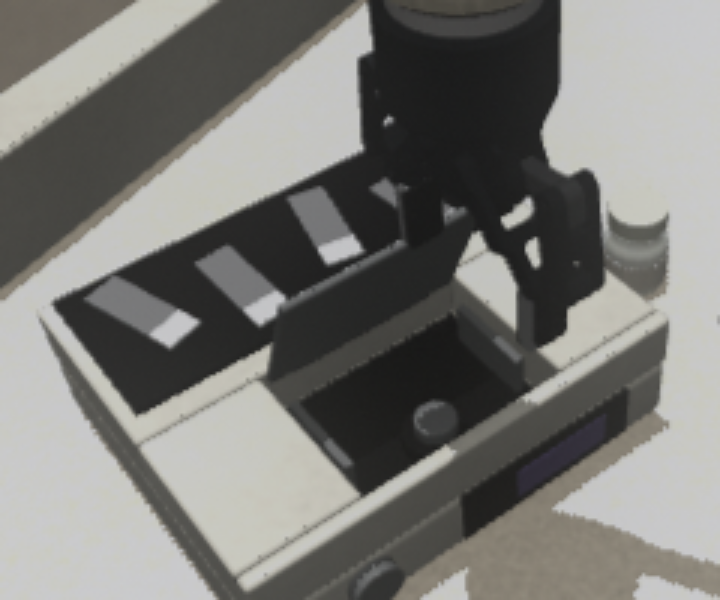

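```bash
python3 -m creep '[[-1,[0,0,0.03],0],[-1,[0,0,0.06],0],[-1,[0,0,0.09],0],[-1,[0,0,0.115],0],[-1,[0,0,0.128],0],[-1,[0,0,0.132],0],[-1,[0,0,0.132],0],[-1,[0,0,0.132],0],[-1,[0,0,0.132],0],[-1,[0,0,0.132],0]]'
python3 -c "
from h import *
s,R=st(); 
for n in('side','wrist'):
    c=ctrl.capture(n); im=c['image']
    if n=='side': im=cv2.resize(im[110:310,110:350],None,fx=3,fy=3)
    cv2.imwrite(f'pics/{n}4.png',im)
"
```

```text
time_s: 8.7
eef_pos: [0.4974, 0.1628, 0.0951]
tool_rot: [2.583, 1.786, 0.002]
wrist_force: [0.3, 0.4, 0.2]
width: 0.0856
t 8.7 hp-frame tcp [-0.1345  0.0006  0.0951] F [0.3 0.4 0.2] w 0.0856 q [ 0.18  0.45  1.84 -0.    0.86  0.55] toolx yaw rel -hpx -1.5688
```

View pics/side4.png

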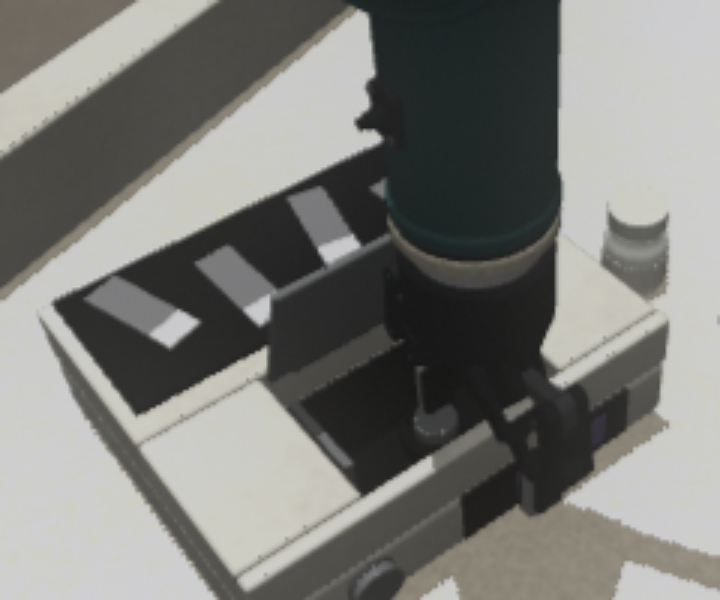

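View pics/wrist4.png

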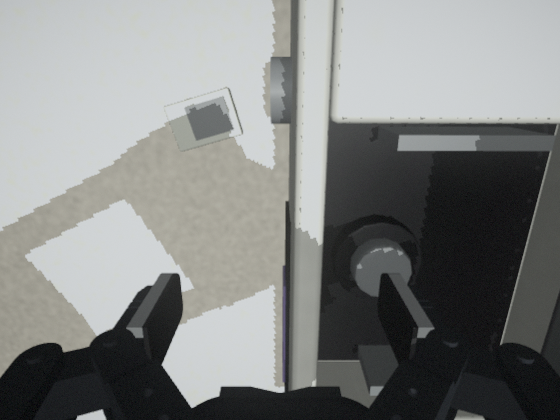

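```bash
python3 -m creep '[[-1,[0,0,0.008],0],[-1,[0,0,0.011],0],[-1,[0,0,0.013],0],[-1,[0,0,0.015],0],[-1,[0,0,0.016],0],[-1,[0,0,0.017],0],[-1,[0,0,0.018],0],[-1,[0,0,0.018],0],[-1,[0,0,0.018],0],[-1,[0,0,0.018],0]]'
python3 -c "
from h import *
s,R=st(); print(s['ft_torque'])"
```

```text
time_s: 9.8
eef_pos: [0.4965, 0.1627, 0.0768]
tool_rot: [2.584, 1.787, -0.0]
wrist_force: [-3.5, -0.8, 8.3]
width: 0.0853
t 9.8 hp-frame tcp [-0.1352  0.0002  0.0768] F [-3.5 -0.8  8.3] w 0.0853 q [ 0.18  0.48  1.85 -0.    0.81  0.55] toolx yaw rel -hpx -1.5689
[-0.18726673  0.18525965 -0.08472512]
```

```bash
python3 -m creep '[[-1,[0,0,0.001],0],[-1,[0,0,0.001],0],[-1,[0,0,0.001],0],[-1,[0,0,0.002],0],[-1,[0,0,0.002],0],[-1,[0,0,0.002],0],[-1,[0,0,0.002],0],[-1,[0,0,0.002],0],[-1,[0,0,0.002],0],[-1,[0,0,0.002],0]]'
python3 -c "
from h import *
s,R=st()
c=ctrl.capture('side');cv2.imwrite('pics/side5.png',cv2.resize(c['image'][110:310,110:350],None,fx=3,fy=3))"
```

```text
time_s: 10.8
eef_pos: [0.4966, 0.1627, 0.0763]
tool_rot: [2.583, 1.786, 0.001]
wrist_force: [-8.2, -1.3, 26.5]
width: 0.0854
t 10.8 hp-frame tcp [-0.1351  0.0002  0.0763] F [-8.2 -1.3 26.5] w 0.0854 q [ 0.18  0.48  1.85 -0.    0.81  0.55] toolx yaw rel -hpx -1.5688
```

View pics/side5.png

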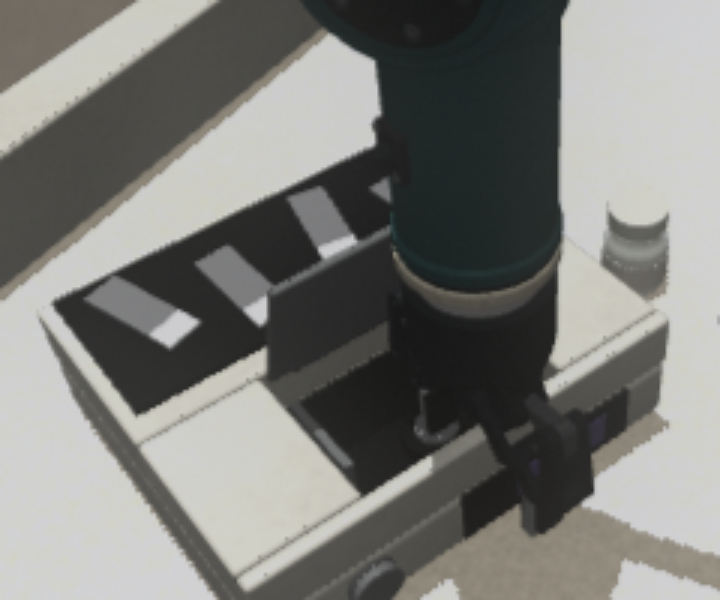

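```bash
python3 -m creep '[[-1,[0,0,-0.02],0],[-1,[0,0,-0.06],0],[-1,[0,0,-0.10],0],[0,[0,0,-0.14],-0.14],[1,[0,0,-0.169],-0.28],[1,[0,0,-0.169],-0.42],[1,[0,0,-0.169],-0.56],[1,[0,0,-0.169],-0.70],[1,[0,0,-0.169],-0.84],[1,[0,0,-0.169],-0.98]]'
python3 -m creep '[[1,[0,0,0],-0.14],[1,[0,0,0],-0.28],[1,[0,0,0],-0.42],[1,[0,0,0],-0.56],[1,[0,0,0],-0.59],[1,[0,0,0],-0.59],[1,[0,0,0],-0.59],[1,[0,0,0],-0.59],[1,[0,0,0],-0.59],[1,[0,0,0],-0.59]]'
python3 -c "
from h import *
s,R=st(); print(shift((-.015,0,.245),R,s['eef_pos']))
for n in('side','top'):
    c=ctrl.capture(n); im=c['image']
    if n=='side': im=cv2.resize(im[110:310,110:350],None,fx=3,fy=3)
    if n=='top': im=cv2.resize(im[105:275,140:340],None,fx=3.5,fy=3.5)
    cv2.imwrite(f'pics/{n}6.png',im)
    print(n,proj(c,W(np.load('p.npy'),(-.087,0,.077))[0]),[(q['position'],q['confidence']) for q in ctrl.spot_in(c,'reset_button_top')])
"
```

```text
time_s: 11.85
eef_pos: [0.4968, 0.1627, 0.2431]
tool_rot: [1.431, 2.797, -0.0]
wrist_force: [-0.6, -0.2, 0.4]
width: 0.0
time_s: 12.85
eef_pos: [0.4968, 0.1627, 0.2433]
tool_rot: [-0.566, -3.09, 0.0]
wrist_force: [0.1, 0.1, 0.5]
width: 0.0002
t 12.85 hp-frame tcp [-0.135   0.0003  0.2433] F [0.1 0.1 0.5] w 0.0002 q [ 0.18  0.25  1.68 -0.    1.2  -1.02] toolx yaw rel -hpx 0.0008
[-0.12   -0.0004 -0.0017]
side [255.68597973 248.7898373 ] [([250.3, 251.9], 0.47)]
top [224.52024912 222.91919128] [([223.0, 223.4], 0.67)]
```

View pics/side6.png

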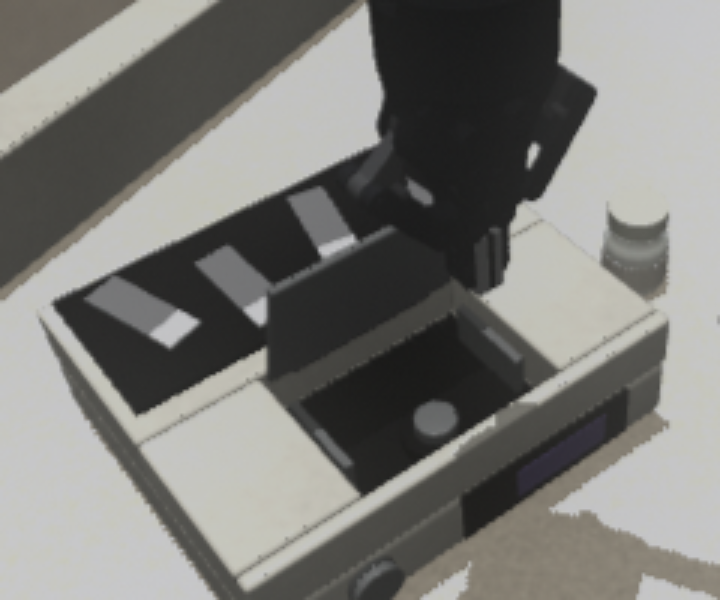

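View pics/top6.png

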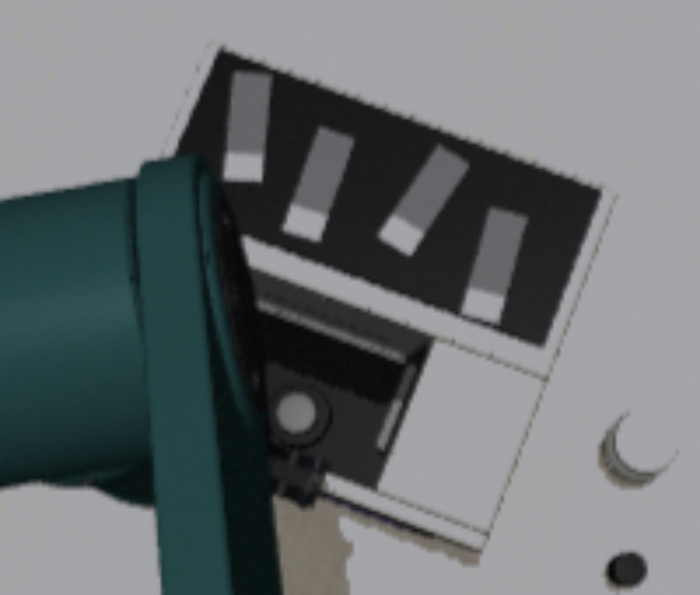

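```bash
python3 -m creep '[[1,[-0.04,0,-0.005],0],[1,[-0.08,0,-0.005],0],[1,[-0.11,0,-0.005],0],[1,[-0.123,0,-0.005],0],[1,[-0.123,0,-0.005],0],[1,[-0.123,0,0.02],0],[1,[-0.123,0,0.045],0],[1,[-0.123,0,0.06],0],[1,[-0.123,0,0.06],0],[1,[-0.123,0,0.06],0]]'
python3 -c "
from h import *
s,R=st(); print(shift((-.015,0,.184),R,s['eef_pos']))
for n in('side',):
    c=ctrl.capture(n); im=c['image']
    im=cv2.resize(im[110:310,110:350],None,fx=3,fy=3)
    cv2.imwrite(f'pics/{n}7.png',im)
p=np.load('p.npy')
for th in (1.25,1.0,.8,.6,.4,.2,0,-.07):
  d=.088
  x=-.012-d*np.cos(th)+.003*np.sin(th); z=.092+d*np.sin(th)+.003*np.cos(th)
  print(th,np.round([x+.011,z+.019],4))   # tcp (near-bottom corner contact)
"
```

```text
time_s: 14.05
eef_pos: [0.6107, 0.1197, 0.1836]
tool_rot: [-0.564, -3.089, 0.0]
wrist_force: [0.4, -0.1, -0.0]
width: -0.0001
t 14.05 hp-frame tcp [-0.0133  0.0005  0.1836] F [ 0.4 -0.1 -0. ] w -0.0001 q [ 0.08  0.45  1.53  0.    1.15 -1.13] toolx yaw rel -hpx 0.0017
[ 0.0017 -0.0005 -0.0004]
1.25 [-0.0259  0.1955]
1.0 [-0.046   0.1867]
0.8 [-0.0602  0.1762]
0.6 [-0.0719  0.1632]
0.4 [-0.0809  0.148 ]
0.2 [-0.0866  0.1314]
0 [-0.089  0.114]
-0.07 [-0.089   0.1078]
```

View pics/side7.png

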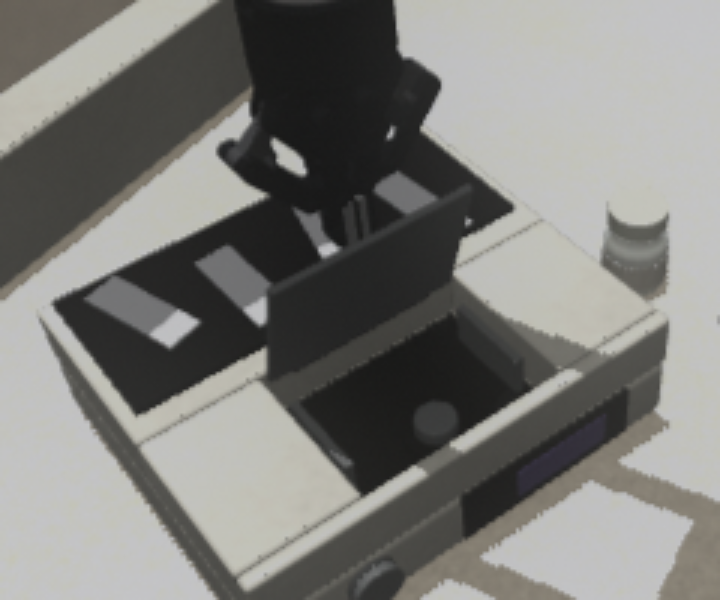

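```bash
python3 -m creep '[[1,[0.010,0,0],0],[1,[0.018,0,0],0],[1,[0.027,0,0.003],0],[1,[0.036,0,0.006],0],[1,[0.044,0,0.011],0],[1,[0.052,0,0.017],0],[1,[0.059,0,0.024],0],[1,[0.064,0,0.031],0],[1,[0.068,0,0.038],0],[1,[0.068,0,0.038],0]]'
python3 -c "
from h import *
s,R=st()
c=ctrl.capture('side');cv2.imwrite('pics/side8.png',cv2.resize(c['image'][110:310,110:350],None,fx=3,fy=3))"
```

```text
time_s: 15.1
eef_pos: [0.5459, 0.1433, 0.1437]
tool_rot: [-0.564, -3.086, 0.002]
wrist_force: [1.0, -0.4, 2.7]
width: -0.0002
t 15.1 hp-frame tcp [-0.0822 -0.0004  0.1437] F [ 1.  -0.4  2.7] w -0.0002 q [ 0.13  0.43  1.7   0.    1.02 -1.08] toolx yaw rel -hpx 0.0012
```

View pics/side8.png

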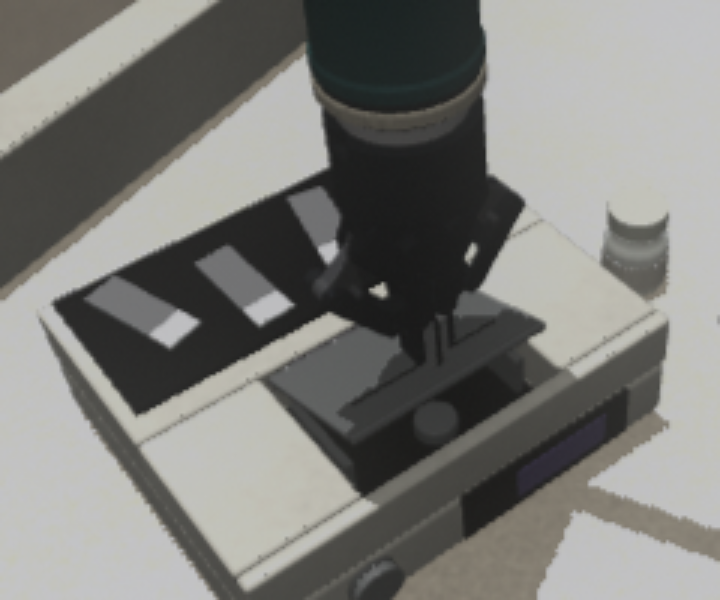

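```bash
python3 -m creep '[[1,[0.004,0,0.007],0],[1,[0.008,0,0.014],0],[1,[0.011,0,0.020],0],[1,[0.014,0,0.025],0],[1,[0.015,0,0.029],0],[1,[0.015,0,0.032],0],[1,[0.015,0,0.035],0],[1,[0.015,0,0.037],0],[1,[0.015,0,0.037],0],[1,[0.015,0,0.037],0]]'
python3 -c "
from h import *
s,R=st()"
```

```text
time_s: 16.15
eef_pos: [0.5335, 0.1488, 0.1087]
tool_rot: [-0.565, -3.089, -0.0]
wrist_force: [-1.6, -0.1, 6.2]
width: -0.0
t 16.15 hp-frame tcp [-0.0957  0.0003  0.1087] F [-1.6 -0.1  6.2] w -0.0 q [ 0.15  0.46  1.76  0.    0.92 -1.06] toolx yaw rel -hpx 0.001
```

```bash
python3 -m creep '[[1,[0,0,0.001],0],[1,[0,0,0.002],0],[1,[0,0,0.002],0],[1,[0,0,0.002],0],[1,[0,0,0.002],0],[1,[0,0,0.002],0],[1,[0,0,0.002],0],[1,[0,0,0.002],0],[1,[0,0,0.002],0],[1,[0,0,0.002],0]]'
python3 -c "
from h import *
s,R=st()"
```

```text
time_s: 17.15
eef_pos: [0.5336, 0.1488, 0.1082]
tool_rot: [-0.565, -3.09, -0.0]
wrist_force: [-6.7, 0.4, 21.4]
width: -0.0001
t 17.15 hp-frame tcp [-0.0957  0.0003  0.1082] F [-6.7  0.4 21.4] w -0.0001 q [ 0.15  0.46  1.76  0.    0.92 -1.06] toolx yaw rel -hpx 0.001
```

At the stop (21 N, stiff). Release upward and wait.

```bash
python3 -m creep '[[1,[0,0,-0.01],0],[1,[0,0,-0.03],0],[1,[0.02,0,-0.07],0],[1,[0.05,0,-0.11],0],[1,[0.09,0,-0.14],0],[1,[0.12,0,-0.15],0],[1,[0.12,0,-0.15],0],[1,[0.12,0,-0.15],0],[1,[0.12,0,-0.15],0],[1,[0.12,0,-0.15],0]]'
python3 -m creep '[[1,[0,0,0],0],[1,[0,0,0],0],[1,[0,0,0],0],[1,[0,0,0],0],[1,[0,0,0],0],[1,[0,0,0],0],[1,[0,0,0],0],[1,[0,0,0],0],[1,[0,0,0],0],[1,[0,0,0],0]]'
python3 -m creep '[[1,[0,0,0],0],[1,[0,0,0],0],[1,[0,0,0],0],[1,[0,0,0],0],[1,[0,0,0],0],[1,[0,0,0],0],[1,[0,0,0],0],[1,[0,0,0],0],[1,[0,0,0],0],[1,[0,0,0],0]]' | head -2
python3 -c "
from h import *
s,R=st()
c=ctrl.capture('side');cv2.imwrite('pics/side9.png',cv2.resize(c['image'][110:350,100:380],None,fx=2.5,fy=2.5))
c=ctrl.capture('top');cv2.imwrite('pics/top9.png',cv2.resize(c['image'][105:275,120:340],None,fx=3.5,fy=3.5))"
```

```text
time_s: 18.15
eef_pos: [0.4225, 0.1906, 0.2555]
tool_rot: [-0.566, -3.089, 0.001]
wrist_force: [0.2, 0.6, 0.3]
width: -0.0003
time_s: 19.15
eef_pos: [0.4219, 0.191, 0.2563]
tool_rot: [0.565, 3.09, -0.0]
wrist_force: [-0.9, 0.7, 0.0]
width: -0.0002
time_s: 20.15
eef_pos: [0.4219, 0.191, 0.2563]
t 20.15 hp-frame tcp [-2.150e-01  2.000e-04  2.563e-01] F [ 0.  -1.2 -0.3] w -0.0002 q [ 0.28  0.15  1.78 -0.    1.2  -0.93] toolx yaw rel -hpx 0.0011
```

View pics/side9.png

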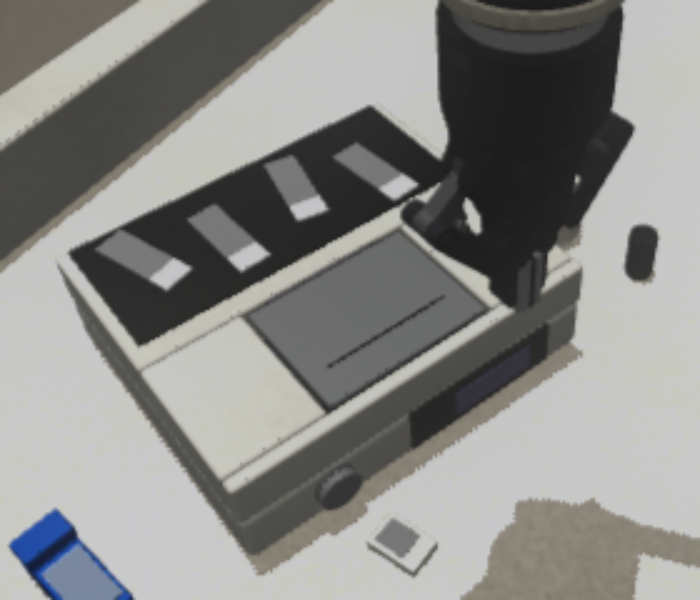

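View pics/top9.png

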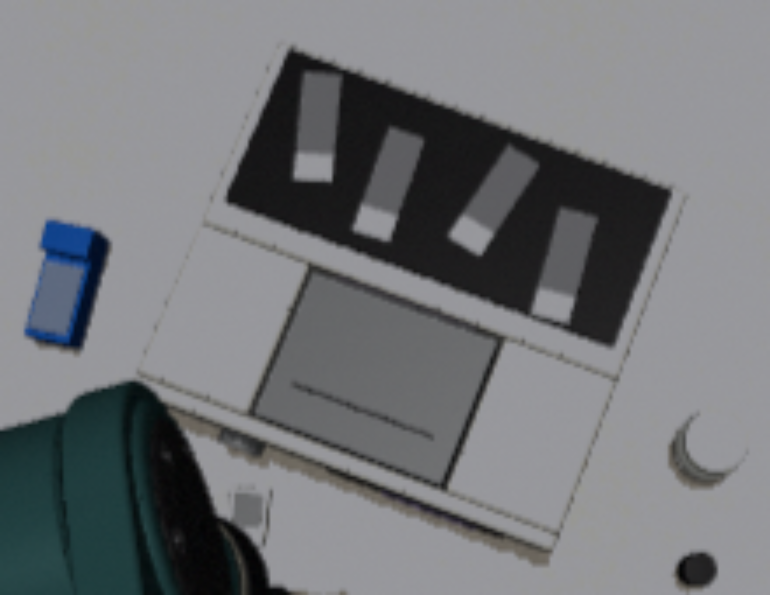

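```bash
python3 -c "
from h import *
for n in('side','top'):
    a=cv2.imread(f'pics/{n}0.png'); c=ctrl.capture(n); b=c['image']
    P=W(np.load('p.npy'),[(-.004,.075,.095),(-.004,-.05,.095),(-.124,-.05,.095),(-.124,.075,.095)])
    m=np.zeros(a.shape[:2],np.uint8);cv2.fillPoly(m,[np.array([proj(c,x) for x in P]).astype(int)],255)
    d=cv2.absdiff(a,b).max(2); print(n,d[m>0].max(),(d[m>0]>15).sum(),(m>0).sum(), np.argwhere((d>15)&(m>0))[:20].tolist())
    A=np.hstack([cv2.resize(i[205:285,190:300] if n=='side' else i[170:250,170:280],None,fx=3.6,fy=3.6,interpolation=cv2.INTER_NEAREST) for i in(a,b)]);cv2.imwrite(f'pics/{n}cmp.png',A)
"
```

```text
side 44 3374 3786 [[203, 250], [204, 248], [204, 249], [204, 250], [204, 251], [205, 246], [205, 247], [205, 248], [205, 249], [205, 250], [205, 251], [206, 244], [206, 245], [206, 246], [206, 247], [206, 248], [206, 249], [207, 242], [207, 243], [207, 244]]
top 21 347 2846 [[177, 207], [177, 208], [178, 207], [178, 208], [178, 209], [178, 210], [179, 207], [179, 208], [179, 209], [179, 210], [179, 211], [179, 212], [179, 213], [180, 206], [180, 210], [180, 212], [180, 213], [180, 214], [180, 215], [180, 216]]
```

View pics/sidecmp.png

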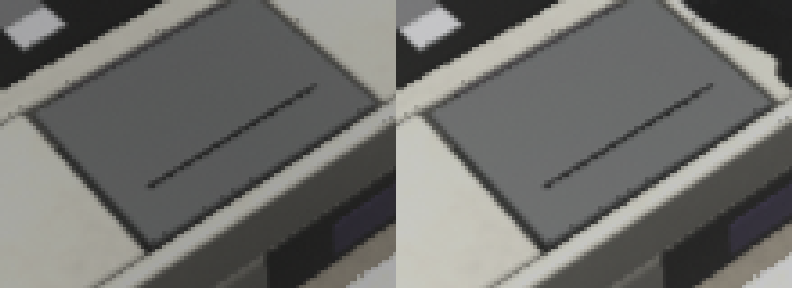

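```bash
python3 -c "
from h import *
for n in('side','top'):
    c=ctrl.capture(n)
    for t in('slide_box','jar','vial','cassette'): print(n,t,[(np.round(q['position'],1),round(q['confidence'],2)) for q in ctrl.spot_in(c,t)[:2]])
st(); print(ctrl.close_job())"
```

```text
side slide_box [(array([130.2, 341.1]), 0.94)]
side jar []
side vial [(array([358.6, 207.8]), 0.67)]
side cassette [(array([131.9, 341.1]), 0.27), (array([221.1, 237.4]), 0.22)]
top slide_box [(array([138.4, 188.4]), 0.9)]
top jar [(array([320.4, 235.1]), 0.82)]
top vial [(array([320.3, 269.5]), 0.42)]
top cassette [(array([191.3, 252. ]), 0.73)]
t 20.85 hp-frame tcp [-2.151e-01  2.000e-04  2.563e-01] F [ 0.1 -0.5  0.4] w -0.0 q [ 0.28  0.15  1.78 -0.    1.2  -0.93] toolx yaw rel -hpx 0.0011
the job is handed in; nothing more can be done
None
```

The job is done and handed in at 20.85 s, with all three steps completed in the order asked.

- **First press:** I pushed the cover down to its stop with the closed fingertips (19 N). After I let go it opened by itself to about 1.2 rad.
- **Reset button:** I pressed it with one fingertip until it would go no further (26 N, about 6 mm down). The pictures afterwards show it back up.
- **Closing:** I swept the cover down from behind. The first push stopped short at 6 N, so without letting go I pressed a further 2 mm to the stop (21 N), then let go.

**Last checks:**
- **Cover:** It had stayed shut for over 2 s with nothing touching it. The slot and gap lines sit at the same pixels as before the task, so it looks latched rather than jammed below flush. The raw image difference was large, which I put down to changed lighting or exposure.
- **Bystanders:** The slide box, jar, vial and cassette are where they were, within a few pixels of detector scatter. In the final side view the jar was not found because the gripper hid it. The cassette got only wrong low-confidence hits there, though I could see it in place. The top view found both in position.
- **Robot:** The gripper ended clear of everything, with wrist force near zero.

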